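# Set out the bench for filling the plates

### The arm

A 7-joint arm with a two-finger parallel gripper is mounted at the origin on the work surface. World frame = base frame: x ahead of the robot, y to its left, z up, the work surface at z = 0. Lengths are in m, angles in degrees, forces in N, time in s.
With the tool pointing down it reaches from about 0.425 to 0.875 m from the base axis. Payload 4.7 kg.
Tool frame: the origin (TCP) lies at the very end of the fingers, on their centre line; the grasp point (between the pads) lies 19 mm behind it; y points along the fingers, z is the direction in which the jaws open and shut, and the axes are right-handed (so a half turn about y gives the same grasp; the last joint's range is limited). The gripper opens to 87 mm and grips with 3 to 60 N. Pads are 19 mm wide; open, the fingers measure 117 mm over their backs; the gripper's body (75 mm by 190 mm) begins 51 mm behind the grasp point.
Start: joints at [-74.593, 18.392, -4.016, 83.108, 1.295, 78.541, -3.26], TCP at [0.164, 0.629, 0.223] pointing down, gripper open.
Joint ranges: [-163.93, 163.93], [-17.29, 119.83], [-79.2, 71.16], [3.27, 140.29], [-89.18, 269.18], [5.43, 117.66], [-154.24, 154.24]. Speed limits (degrees/s): [147.25, 147.25, 180, 180, 180, 180, 180].

### API

Orientations are given as [roll, pitch, yaw] about the fixed x, y, z axes, in that order (R = Rz(yaw) Ry(pitch) Rx(roll)).
In Python, from cell import env gives the robot as it stands.
- The arm moves only by the shell command python3 -m pendant 'ROWS' [FORCE]. ROWS is JSON, one flat list of numbers, 7 for each row, row after row: the shift along the world's x, y, z in units of 40 mm (1.0 is 40 mm), then the turn, a rotation vector about the world's x, y, z in units of 10 degrees (1.0 is 10 degrees), then the finger opening in mm, from 0 to 87. In form: [x, y, z, wx, wy, wz, jaw, x, y, z, wx, wy, wz, jaw, ...]. A call has 1 to 10 rows; each row shifts and turns the commanded pose from where the row before left it; what a row does not reach is not made up. A row lasts 1/8 s, in which the tool goes at most 62.5 mm and 10.7 degrees, less where a joint would pass 70% of its speed; a pose out of reach is approached as far as the arm can. A call is refused whole if a number of a shift passes 1 or a number of a turn 1, either way. A call with a gripper value outside its range is refused whole. The fingers move at their own pace and stop on an object; FORCE is the grip in N (left out, the last holds). Time passes only in rows, so rows that do not move let the fingers close. It gives the time, the measured TCP pose, the force and the opening at its end, in the units of the state.
- env.get_obs(): the state, without advancing time (a new reading comes with each control period).
- env.read_camera(name): name is "scene" or "top" or "wrist"; returns a dict with "image" (384x512x3 uint8, red, green, blue), "fx", "fy", "cx", "cy" (pixels), "k1" (the pictures are not rectified: a ray, as slopes to the right and down, at radius r is drawn at 1 + k1 r^2 times it, then the intrinsics apply), "cam_to_world" (4x4, takes a point from camera to world coordinates). Camera axes: x right, y up, looking along -z (the intrinsics and any distortion apply to the point x, -y, -z); pixel columns grow to the right and rows downward; lengths in m; the calibration is good to about 2 mm. A picture is of the moment at which its call begins. There is no depth.
- env.sign_off(): hands the job in, once; it reports no verdict.
The state is a dict: "time_s": time; "qpos": joint angles; "joint_velocities": joint speeds; "effort": joint torques, N m; "tool_pos": TCP position; "tool_rot": TCP orientation; "force": force on the tool from outside, world axes, zero at the start; "wrist_torque": the same for the moment, N m; "grip_width": finger opening in m.
Only numpy, scipy, OpenCV 4.12 (cv2) and the standard library are available. Lean on these libraries where they do the work, as an engineer would, in place of code of your own. Each camera call takes 0.05 s, during which the arm holds its last target.

### The job

Set out the bench: stand the amber bottle in the middle of the yellow pad and the white bottle in the middle of the green pad, and put the purple block on the bench halfway between the two bottles, its long side running in line with them. Then, on top of the block, stand the pink dish on the round mark nearer the amber bottle and the green-capped vial on the round mark nearer the white bottle. Leave everything upright and let go, and do not disturb the spare white-capped vial or the scoop.

Things in the scene. Friction and masses are not known exactly. Their poses are not given: they have to be found in the camera images.
- amber_bottle: Amber glass bottle with a black cap and a paper band. Sizes in mm. Rigid, closed; round body 40 diameter from the base to 50 high, then a shoulder and a cap 29 diameter from 58 to 78 high (the top). Origin: centre of the underside, z up its axis. About 0.15 kg.
- white_bottle: White plastic bottle with a blue cap and a paper band. Sizes in mm. Rigid, closed; round body 40 diameter from the base to 50 high, then a shoulder and a cap 29 diameter from 58 to 78 high (the top). Origin: centre of the underside, z up its axis. About 0.15 kg.
- block: Purple rigid cooling block, 110 (x) by 50 (y) by 40 high (mm), flat top with two equal round lilac marks (44 mm rings, flush) centred at x = +28 and x = -28 mm, y = 0. The two ends are alike. Origin: centre of the underside. About 0.35 kg.
- dish: Closed flat round culture dish, clear with pink filling and a pale pink lid, rigid, 54 mm diameter, 20 mm high. Origin: centre of the underside, z up. About 0.05 kg.
- vial: Clear glass vial, 25 diameter straight up, 50 high, green cap on the top 14 (mm), yellow-green filling. Origin: centre of the underside, z up its axis. About 0.04 kg.
- pad_yellow: Round yellow drip pad with a white spot in the middle, 72 diameter, 3 thick, fixed flat on the bench. Origin: centre of its underside. The two pads' centres are 280 apart; the pad's x axis lies along the line through both pads' centres (either way round). Sizes in mm.
- pad_green: Round green drip pad with a white spot in the middle, 72 diameter, 3 thick, fixed flat on the bench. Origin: centre of its underside. The two pads' centres are 280 apart; the pad's x axis lies along the line through both pads' centres (either way round). Sizes in mm.
- spare_vial: Clear glass vial, 25 diameter straight up, 50 high, white cap on the top 14 (mm), beige filling. Origin: centre of the underside, z up its axis. About 0.04 kg. Not part of the job: leave it standing.
- scoop: Flat steel lab scoop lying on the bench, 140 mm long along its x (from x = -65 to +75 mm), up to 14 mm wide, 4 mm thick. Origin: on its underside. Leave it.

How it is judged (in metres and radians):
At the end, for the whole second after the job is handed in: Bottles upright within 12 mm of their pads' centres; block on the bench within 15 mm of the pads' midpoint along and across their line, within 0.2 rad of it; dish (amber end) and vial (white end) upright on the block within 10 mm of the marks along and across it; all at rest (horizontal distance between amber_bottle and pad_yellow below 0.012 m and height (world z) of each of amber_bottle, white_bottle below 0.008 m and angle between each of amber_bottle, white_bottle, block, dish, vial's own z axis and vertical below 0.1 rad and horizontal distance between white_bottle and pad_green below 0.012 m and y of block in the frame of pad_yellow between -0.015 and 0.015 m and horizontal distance between block and pad_yellow below 0.155 m and horizontal distance between block and pad_green below 0.155 m and angle between the x axis of block and the x axis of pad_yellow, either way round below 0.2 rad and height (world z) of block below 0.006 m and horizontal distance between dish and amber_bottle below 0.14 m and horizontal distance between vial and white_bottle below 0.14 m and z of dish in the frame of block between 0.036 and 0.044 m and y of dish in the frame of block between -0.01 and 0.01 m and (x of dish in the frame of block between 0.018 and 0.038 m or x of dish in the frame of block between -0.038 and -0.018 m) and z of vial in the frame of block between 0.036 and 0.044 m and y of vial in the frame of block between -0.01 and 0.01 m and (x of vial in the frame of block between 0.018 and 0.038 m or x of vial in the frame of block between -0.038 and -0.018 m) and linear speed of each of amber_bottle, white_bottle, block, dish, vial below 0.02 m/s); the robot touches nothing.
It fails at once if the spare vial is disturbed (moved over 15 mm) (distance of spare_vial from where it was at the start of the episode above 0.015 m).
It fails at once if the scoop is disturbed (moved over 15 mm) (distance of scoop from where it was at the start of the episode above 0.015 m).
It also fails if it takes over 104 s, if anything falls off the work surface, if the arm or the gripper's body presses on something with over 40 N, if the wrist force passes 120 N, or if a joint passes its speed limit or range.

## Working session

There is one attempt and no reset: what is moved stays moved. The work goes in short steps, Python scripts to look and compute and a shell command to move; the robot and the scene stay as the last step left them, time stands still between calls to the robot, and variables do not carry over. Pictures are saved under pics/ and viewed, and the job is handed in when it is done.

```bash
ls; mkdir -p pics; python3 - <<'E'
from cell import env
import cv2
o=env.get_obs(); print(o)
for n in ["scene","top","wrist"]:
    c=env.read_camera(n); cv2.imwrite(f"pics/{n}0.png",c["image"][:,:,::-1])
    print(n,c["fx"],c["fy"],c["cx"],c["cy"],c["k1"]); print(c["cam_to_world"])
E
```

```text
pics
{'time_s': 0.0, 'qpos': array([-74.59479389,  18.4402347 ,  -4.01845133,  83.17336565,
         1.29526365,  78.54252571,  -3.25982934]), 'joint_velocities': array([-0.09182635, -0.06734898,  0.00765902, -0.12885144, -0.02116642,
        0.0327115 ,  0.05169739]), 'effort': array([ 5.05238149e-04, -4.91290605e+01, -4.03340813e-01, -3.12524414e+01,
       -6.37893146e-02,  4.37620562e-02,  1.81438586e-04]), 'tool_pos': array([0.16369666, 0.62847677, 0.22146208]), 'tool_rot': array([-9.01108543e+01, -5.09920485e-03, -1.45924914e+01]), 'force': array([-0.52520142, -0.75727084,  0.16128525]), 'wrist_torque': array([-0.04414509,  0.05674518, -0.00446964]), 'grip_width': 0.08700416151613631}
scene 377.12187515530394 377.12187515530394 253.64879783372317 188.56404811079108 -0.06767716861747507
[[-0.09812805 -0.82335663  0.55897652  0.96496475]
 [ 0.99517115 -0.0798912   0.05702431  0.05282077]
 [-0.00229404  0.56187299  0.82722033  0.7199746 ]
 [ 0.          0.          0.          1.        ]]
top 399.33603381133315 399.33603381133315 251.17147268153738 192.42446776777857 0.0244405735750395
[[ 0.03001011  0.99642512 -0.07897077  0.39834116]
 [-0.99940436  0.03125874  0.01462252 -0.00388969]
 [ 0.01703877  0.0784849   0.99676968  0.9842045 ]
 [ 0.          0.          0.          1.        ]]
wrist 277.65412710426494 277.65412710426494 254.9064557482783 191.13400104707063 -0.03055922520508864
[[ 0.25225649 -0.93294059 -0.2568823   0.09375841]
 [ 0.96765738  0.24254061  0.0693776   0.64746494]
 [-0.00242079 -0.266075    0.96394929  0.38413558]
 [ 0.          0.          0.          1.        ]]
```

View pics/scene0.png

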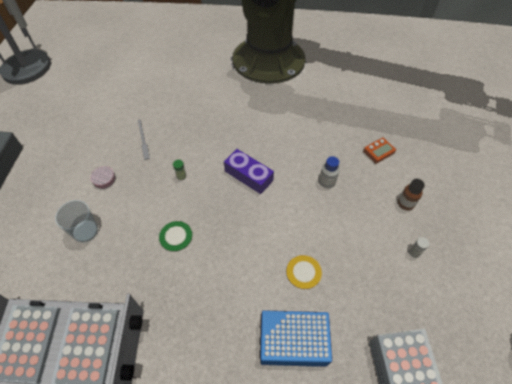

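View pics/top0.png

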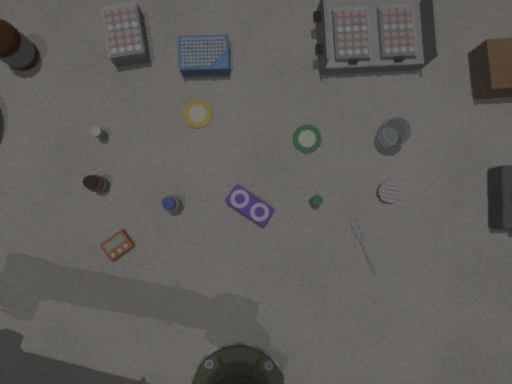

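View pics/wrist0.png

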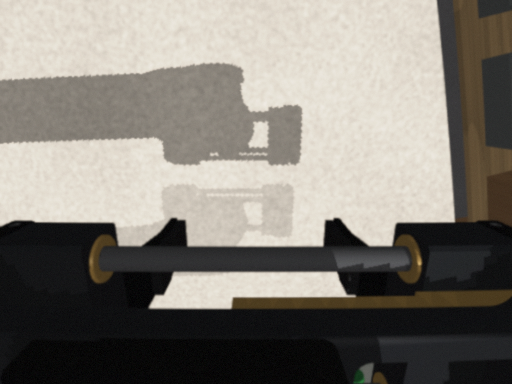

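```bash
cat > h.py <<'E'
import numpy as np, cv2
from cell import env
def ray(c,u,v):
    K=np.array([[c["fx"],0,c["cx"]],[0,c["fy"],c["cy"]],[0,0,1]])
    p=cv2.undistortPoints(np.array([[[u,v]]],float),K,np.array([c["k1"],0,0,0,0]))[0,0]
    T=c["cam_to_world"]; return T[:3,3],T[:3,:3]@np.array([p[0],-p[1],-1])
def at(c,u,v,z):
    o,d=ray(c,u,v); return (o+d*(z-o[2])/d[2])[:2]
def proj(c,P):
    T=c["cam_to_world"]; q=T[:3,:3].T@(np.asarray(P,float)-T[:3,3]); x,y=q[0]/-q[2],-q[1]/-q[2]
    s=1+c["k1"]*(x*x+y*y); return np.array([c["fx"]*x*s+c["cx"],c["fy"]*y*s+c["cy"]])
def crop(c,u,v,w,h,k,fn):
    u,v=max(u,0),max(v,0)
    cv2.imwrite(fn,cv2.resize(c["image"][v:v+h,u:u+w,::-1],None,fx=k,fy=k,interpolation=cv2.INTER_CUBIC))
def cent(c,box,lo,hi):
    u,v,w,h=box; im=cv2.cvtColor(c["image"][v:v+h,u:u+w],cv2.COLOR_RGB2HSV)
    m=cv2.inRange(im,lo,hi); n,l,s,ce=cv2.connectedComponentsWithStats(m)
    if n<2: return None
    i=1+np.argmax(s[1:,4]); pts=np.argwhere(l==i)[:,::-1].astype(np.float32)
    r=cv2.minAreaRect(pts)
    return ce[i]+[u,v],s[i,4],np.array(r[0])+[u,v],r[1],r[2]
E
python3 - <<'E'
from h import *
c=env.read_camera("top")
crop(c,75,90,160,130,5,"pics/t1.png"); crop(c,220,90,200,150,4,"pics/t2.png")
c=env.read_camera("scene")
crop(c,80,130,200,150,4,"pics/s1.png"); crop(c,280,130,160,120,5,"pics/s2.png")
E
```

```text
(no output)
```

View pics/t1.png

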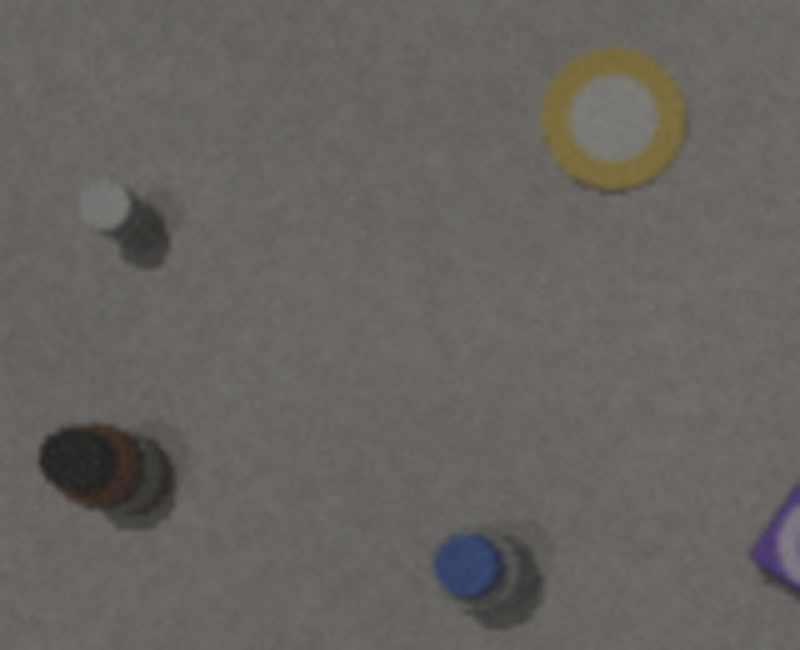

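View pics/t2.png

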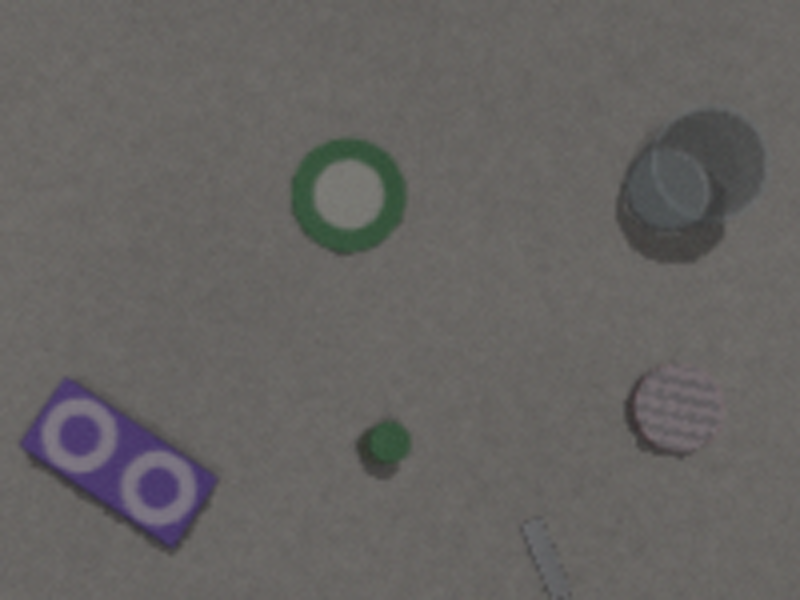

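View pics/s1.png

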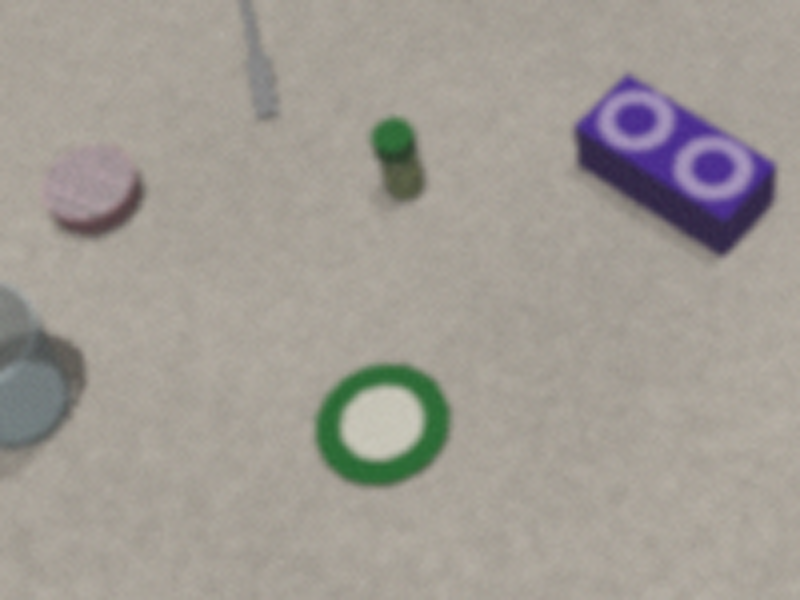

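View pics/s2.png

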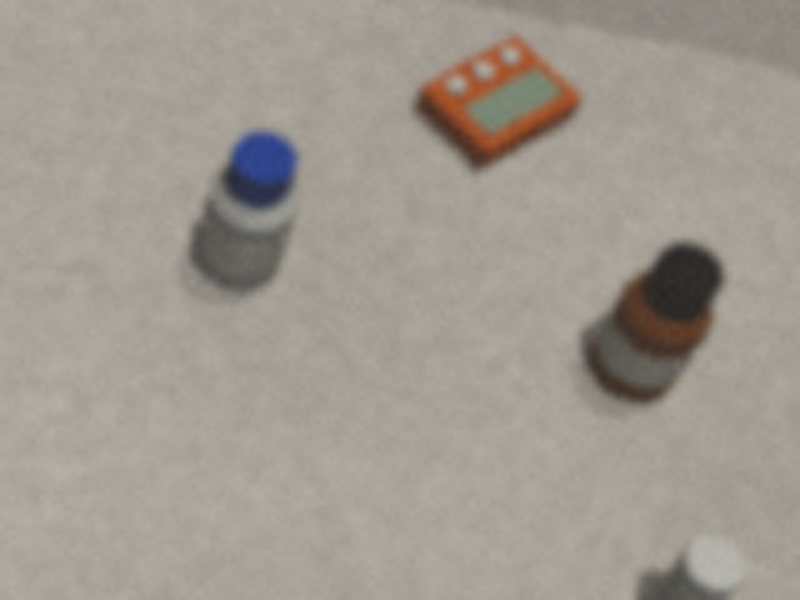

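```bash
python3 - <<'E'
from h import *
t=env.read_camera("top"); s=env.read_camera("scene")
def f(u0,v0,k): return lambda x,y:((x+.5)/k-.5+u0,(y+.5)/k-.5+v0)
t1=f(75,90,5);t2=f(220,90,4);s1=f(80,130,4);s2=f(280,130,5)
for n,z,a,b in [("yel",.003,t1(613,118),(304.3,271.5)),("grn",.003,t2(349,196),s1(383,425)),
 ("amber",.078,t1(72,458),s2(690,270)),("white",.078,t1(467,566),s2(265,158)),("vial",.05,t2(390,441),s1(394,135)),
 ("dish",.02,t2(677,409),s1(93,183)),("ringL",.04,t2(80,436),s1(636,121)),("ringR",.04,t2(158,488),s1(713,167)),("spare",.05,t1(105,205),s2(715,562))]:
  print(n,at(t,*a,z).round(4),at(s,*b,z).round(4))
for p in [(67,378),(22,440),(217,480),(173,550)]: print("corner",at(t,*t2(*p),.04))
print("scoop",at(t,*t2(533,518),0),at(t,372,272,0))
E
```

```text
yel [0.67   0.1223] [0.6709 0.1243]
grn [ 0.615  -0.1532] [ 0.6176 -0.1504]
amber [0.4841 0.3495] [0.4853 0.3503]
white [0.4407 0.1701] [0.4431 0.1721]
vial [ 0.4597 -0.173 ] [ 0.4603 -0.1699]
dish [ 0.4866 -0.3525] [ 0.4889 -0.3484]
ringL [0.4576 0.0091] [ 0.4294 -0.0363]
ringR [ 0.4282 -0.0379] [0.458  0.0108]
spare [0.6066 0.3522] [0.6074 0.353 ]
corner [0.49180374 0.01797245]
corner [0.45413458 0.04334644]
corner [ 0.43402657 -0.07266617]
corner [ 0.39201843 -0.04777502]
scoop [ 0.41815981 -0.27104265] [ 0.29094845 -0.31878973]
```

```bash
python3 -m pendant '[0.9,-0.8,-0.2,0,0,0,87,0.9,-0.8,-0.2,0,0,0,87,0.9,-0.8,-0.3,0,0,0,87,0.9,-0.8,-0.3,0,0,0,87,0.9,-0.8,-0.3,0,0,0,87,0.9,-0.8,-0.3,0,0,0,87,0.9,-0.7,-0.3,0,0,0,87,0.9,-0.7,-0.3,0,0,0,87,0.82,-0.78,0,0,0,0,87,0,0,0,0,0,0,87]' 15
```

```text
time_s: 1.6
tool_pos: [0.4883, 0.3452, 0.1345]
tool_rot: [-90.1, -0.1, -15.0]
force: [0.1, -0.9, 0.3]
grip_width: 0.0873
```

```bash
python3 - <<'E'
from h import *
c=env.read_camera("wrist"); cv2.imwrite("pics/w1.png",c["image"][:,:,::-1]); print(env.get_obs()["tool_pos"],env.get_obs()["time_s"])
E
```

```text
[0.48609834 0.34801987 0.13457074] 1.65
```

View pics/w1.png

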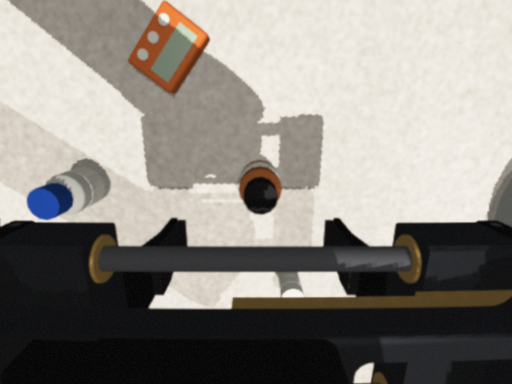

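```bash
python3 -m pendant '[0,0,-0.9,0,0,0,87,0,0,-0.9,0,0,0,87,0,0,-0.7,0,0,0,87,0,0,-0.4,0,0,0,87,0,0,0,0,0,0,60,0,0,0,0,0,0,30,0,0,0,0,0,0,30,0,0,0,0,0,0,30]' 20
```

```text
time_s: 2.65
tool_pos: [0.4851, 0.3502, 0.0195]
tool_rot: [-89.9, -0.0, -14.6]
force: [0.2, 0.3, 0.1]
grip_width: 0.0551
```

```bash
python3 -m pendant '[0,0,0,0,0,0,30,0,0,0,0,0,0,30,0,0,0,0,0,0,30,0,0,0,0,0,0,30]' 20
```

```text
time_s: 3.15
tool_pos: [0.4848, 0.35, 0.0189]
tool_rot: [-90.0, -0.0, -14.6]
force: [-0.6, -0.4, 2.5]
grip_width: 0.0392
```

```bash
python3 -m pendant '[0,0,0.9,0,0,0,30,0,0,1,0,0,0,30,0.6,-0.7,0.1,0,0,-1,30,0.6,-0.7,0,0,0,-1,30,0.6,-0.7,0,0,0,-1,30,0.6,-0.7,0,0,0,-1,30,0.6,-0.7,0,0,0,-1,30,0.6,-0.7,0,0,0,-1,30,0.6,-0.7,0,0,0,-1,30,0.44,-0.77,0,0,0,-1,30]'; python3 -m pendant '[0,0,0,0,0,-0.65,30,0,0,0,0,0,0,30,0,0,-0.8,0,0,0,30,0,0,-0.7,0,0,0,30]'
```

```text
time_s: 4.4
tool_pos: [0.6706, 0.1223, 0.0977]
tool_rot: [-90.1, -0.0, -94.9]
force: [0.3, 0.0, -2.3]
grip_width: 0.0394
time_s: 4.9
tool_pos: [0.6696, 0.1245, 0.0375]
tool_rot: [-90.0, 0.0, -100.9]
force: [-0.3, -0.1, -0.7]
grip_width: 0.0394
```

```bash
python3 - <<'E'
from h import *
c=env.read_camera("top"); crop(c,120,40,200,150,4,"pics/t3.png")
c=env.read_camera("scene"); crop(c,210,170,200,150,4,"pics/s3.png"); print(env.get_obs()["tool_pos"],env.get_obs()["time_s"])
E
```

```text
[0.66665054 0.12391025 0.03445723] 5.0
```

View pics/t3.png

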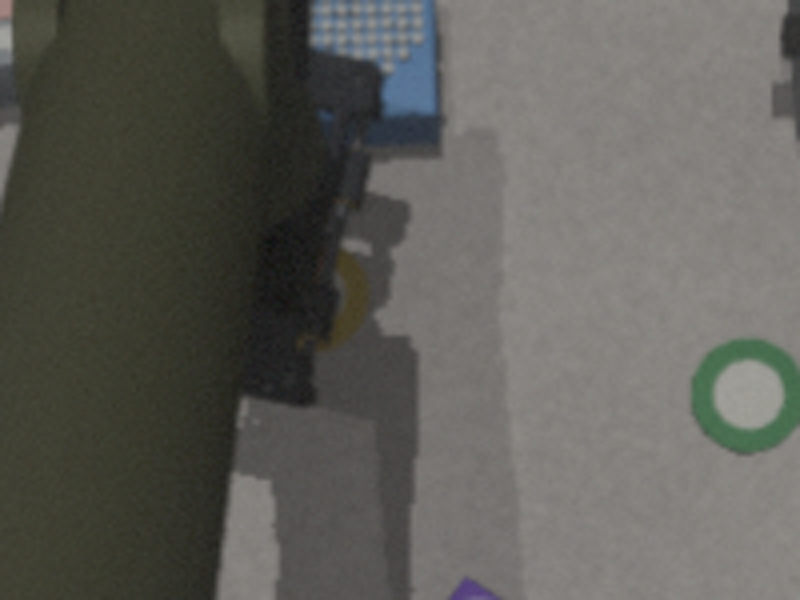

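View pics/s3.png

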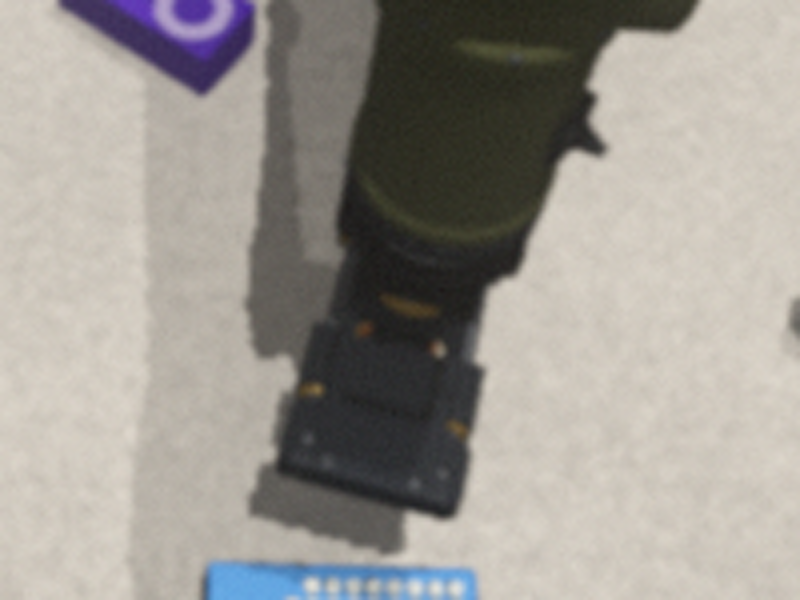

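```bash
python3 -m pendant '[0,0,0,0,0,0,30,0,0,0,0,0,0,30]'; python3 - <<'E'
from h import *
c=env.read_camera("top"); print(at(c,120+440/4,40+150/4,0),at(c,120+440/4,40+115/4,.03))
o=env.get_obs();print(o["tool_pos"],o["qpos"],o["force"],o["wrist_torque"])
E
```

```text
time_s: 5.25
tool_pos: [0.6714, 0.1234, 0.0403]
tool_rot: [-89.9, 0.1, -101.0]
force: [0.1, -0.3, -1.0]
grip_width: 0.0396
[0.76527058 0.04377936] [0.77597298 0.04305807]
[0.67134133 0.12337613 0.04027671] [-33.86528854  32.09866946  28.66757024  90.04012797 -16.79774849
  62.02073108 -12.05335251] [-0.84167957 -0.78637441 -1.01414012] [-0.0508612   0.0094925  -0.03326777]
```

```bash
python3 -m pendant '[0,0,-0.2,0,0,0,30,0,0,-0.18,0,0,0,30,0,0,0,0,0,0,30,0,0,-0.02,0,0,0,30,0,0,0,0,0,0,30,0,0,0,0,0,0,87,0,0,0,0,0,0,87,0,0,0,0,0,0,87,0,0,0,0,0,0,87]'
```

```text
time_s: 6.42
tool_pos: [0.6703, 0.1231, 0.0227]
tool_rot: [-90.0, 0.0, -101.1]
force: [-0.1, 0.7, 1.3]
grip_width: 0.0715
```

```bash
python3 -m pendant '[0,0,0.8,0,0,0,87,0,0,0.9,0,0,0,87,-0.2,0.1,0.8,0,0,0,87,-0.9,0.2,0.1,0,0,0,87,-0.9,0.2,0,0,0,0,87,-0.9,0.2,0,0,0,0,87,-0.9,0.2,0,0,0,0,87,-0.9,0.2,0,0,0,0,87,-0.7,0.1,0,0,0,0,87,-0.3,0,0,0,0,0,87]'; python3 -m pendant '[0,0,0,0,0,0,87,0,0,0,0,0,0,87]'; python3 - <<'E'
from h import *
c=env.read_camera("wrist"); cv2.imwrite("pics/w2.png",c["image"][:,:,::-1]); print(env.get_obs()["tool_pos"],env.get_obs()["time_s"])
E
```

```text
time_s: 7.68
tool_pos: [0.441, 0.1715, 0.1268]
tool_rot: [-90.0, 0.1, -101.0]
force: [1.8, -0.1, -0.4]
grip_width: 0.0869
time_s: 7.92
tool_pos: [0.4435, 0.1707, 0.1269]
tool_rot: [-89.9, 0.0, -101.2]
force: [-0.2, 0.3, -0.4]
grip_width: 0.0868
[0.443431   0.17061349 0.12674569] 7.975
```

View pics/w2.png

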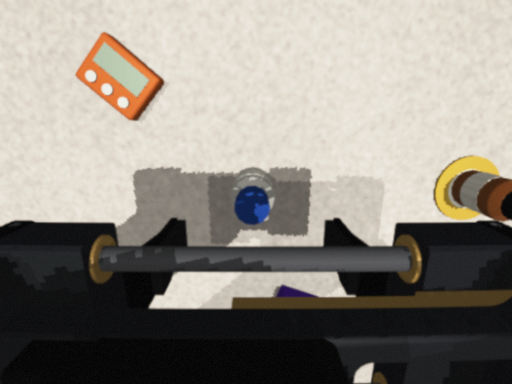

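```bash
python3 -m pendant '[-0.03,0,-0.9,0,0,0,87,0,0,-0.9,0,0,0,87,0,0,-0.6,0,0,0,80,0,0,-0.3,0,0,0,60,0,0,0,0,0,0,30,0,0,0,0,0,0,30,0,0,0,0,0,0,30,0,0,0,0,0,0,30,0,0,0,0,0,0,30]' 20; python3 -m pendant '[0,0,0,0,0,0,30]'
```

```text
time_s: 9.1
tool_pos: [0.4415, 0.1714, 0.0193]
tool_rot: [-90.0, 0.1, -101.1]
force: [-0.0, -0.1, 4.3]
grip_width: 0.04
time_s: 9.22
tool_pos: [0.4415, 0.1714, 0.0193]
tool_rot: [-90.0, 0.1, -101.1]
force: [-1.0, -0.7, 6.1]
grip_width: 0.0396
```

```bash
python3 -m pendant '[0,0,0.9,0,0,0,30,0.05,0.02,1,0,0,0,30,0.48,-0.9,0.1,0,0,0,30,0.48,-0.9,0,0,0,0,30,0.48,-0.9,0,0,0,0,30,0.48,-0.9,0,0,0,0,30,0.48,-0.9,0,0,0,0,30,0.48,-0.9,0,0,0,0,30,0.48,-0.9,0,0,0,0,30,0.48,-0.9,0,0,0,0,30]'; python3 -m pendant '[0.3,-0.5,0,0,0,0,30,0.18,-0.4,0,0,0,0,30,0,0,-0.8,0,0,0,30,0,0,-0.7,0,0,0,30,0,0,-0.2,0,0,0,30,0,0,0,0,0,0,30,0,0,0,0,0,0,30]'
```

```text
time_s: 10.48
tool_pos: [0.5967, -0.117, 0.0978]
tool_rot: [-90.1, -0.0, -101.1]
force: [-0.1, -0.2, -2.1]
grip_width: 0.0395
time_s: 11.35
tool_pos: [0.6168, -0.1523, 0.0319]
tool_rot: [-89.9, 0.0, -101.1]
force: [0.9, 0.0, -0.6]
grip_width: 0.0398
```

```bash
python3 -m pendant '[0,0,-0.2,0,0,0,30,0,0,0,0,0,0,30,0,0,-0.02,0,0,0,30,0,0,0,0,0,0,87,0,0,0,0,0,0,87,0,0,0,0,0,0,87,0,0,0,0,0,0,87]';  python3 -m pendant '[0,0,0.9,0,0,0,87,0,0,0.9,0,0,0,87,-0.6,0.4,0.7,0,0,0,87,-0.8,0.6,0.1,0,0,0,87,-0.8,0.6,0,0,0,-0.9,87,-0.8,0.6,0,0,0,-0.8,87,-0.8,0.6,0,0,0,-0.4,87,-0.53,0.65,0,0,0,0,87,0,0,0,0,0,0,87,0,0,0,0,0,0,87]'; python3 - <<'E'
from h import *
c=env.read_camera("wrist"); cv2.imwrite("pics/w3.png",c["image"][:,:,::-1]); print(env.get_obs()["tool_pos"],env.get_obs()["time_s"])
c=env.read_camera("scene"); crop(c,130,130,250,180,3,"pics/s4.png")
E
```

```text
time_s: 12.22
tool_pos: [0.6159, -0.1522, 0.0217]
tool_rot: [-90.0, -0.0, -101.1]
force: [-0.5, -0.2, 0.2]
grip_width: 0.0716
time_s: 13.48
tool_pos: [0.4433, -0.0147, 0.1261]
tool_rot: [-89.9, 0.0, -122.1]
force: [0.1, -0.3, 0.5]
grip_width: 0.0874
[ 0.44339072 -0.01507343  0.1260638 ] 13.525
```

View pics/w3.png

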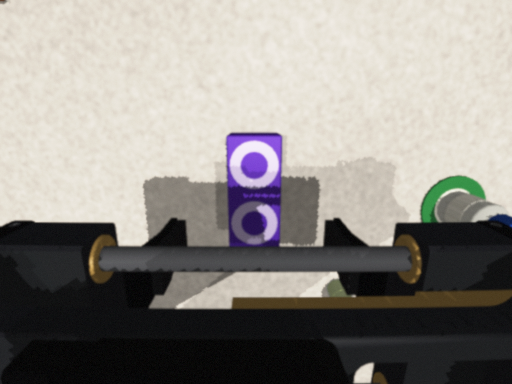

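View pics/s4.png

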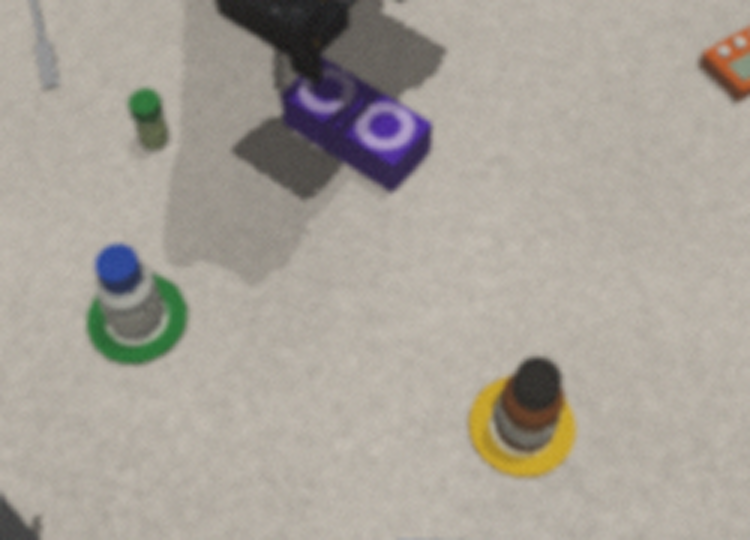

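```bash
python3 -m pendant '[0,0.02,-0.9,0,0,0,87,0,0,-0.9,0,0,0,87,0,0,-0.6,0,0,0,87,0,0,-0.35,0,0,0,70,0,0,-0.1,0,0,0,60,0,0,0,0,0,0,40,0,0,0,0,0,0,40,0,0,0,0,0,0,40,0,0,0,0,0,0,40]' 40; python3 -m pendant '[0,0,0,0,0,0,40]'
```

```text
time_s: 14.7
tool_pos: [0.4434, -0.0132, 0.0125]
tool_rot: [-89.9, 0.1, -122.1]
force: [-0.6, -0.4, 5.4]
grip_width: 0.0499
time_s: 14.82
tool_pos: [0.4434, -0.0132, 0.0125]
tool_rot: [-90.0, 0.1, -122.1]
force: [-1.1, 0.3, 6.1]
grip_width: 0.0497
```

```bash
python3 -m pendant '[0,0,0.7,0,0,0,40,0.3,0,0.4,0,0,0,40,0.7,0,0,0,0,0.5,40,0.8,0,0,0,0,0.6,40,0.8,0,0,0,0,0.6,40,0.8,0,0,0,0,0.4,40,0.8,-0.03,0,0,0,0,40,0.5,0,0,0,0,0,40,0.3,0,-0.2,0,0,0,40,0,0,-0.6,0,0,0,40]'; python3 -m pendant '[0,0,-0.15,0,0,0,40,0,0,0,0,0,0,40,0,0,-0.1,0,0,0,40,0,0,0,0,0,0,40,0,0,0,0,0,0,40]'
```

```text
time_s: 16.08
tool_pos: [0.6438, -0.0145, 0.0235]
tool_rot: [-89.9, 0.0, -101.1]
force: [-0.4, 0.6, -3.3]
grip_width: 0.0503
time_s: 16.7
tool_pos: [0.643, -0.0145, 0.0143]
tool_rot: [-90.0, 0.0, -101.1]
force: [0.3, 0.4, -3.5]
grip_width: 0.0497
```

Remaining about 2 mm; set down, release, retreat upwards and toward the vial.

```bash
python3 -m pendant '[0,0,-0.04,0,0,0,40,0,0,0,0,0,0,40,0,0,0,0,0,0,40,0,0,0,0,0,0,87,0,0,0,0,0,0,87,0,0,0,0,0,0,87,0,0,0,0,0,0,87]';  python3 -m pendant '[0,0,0.9,0,0,0,87,0,0,0.9,0,0,0,87,-0.3,-0.3,0.7,0,0,0,87,-0.8,-0.7,0.2,0,0,0,87,-0.8,-0.7,0,0,0,0,87,-0.8,-0.7,0,0,0,0,87,-0.8,-0.7,0,0,0,0,87,-0.7,-0.6,0,0,0,0,87,-0.4,-0.23,0,0,0,0,87,0,0,0,0,0,0,87]'; python3 - <<'E'
from h import *
c=env.read_camera("wrist"); cv2.imwrite("pics/w4.png",c["image"][:,:,::-1]); print(env.get_obs()["tool_pos"],env.get_obs()["time_s"])
c=env.read_camera("top"); crop(c,170,80,200,150,4,"pics/t5.png")
c=env.read_camera("scene"); crop(c,130,130,250,180,3,"pics/s5.png")
E
```

```text
time_s: 17.58
tool_pos: [0.6427, -0.0146, 0.0122]
tool_rot: [-90.0, -0.0, -101.1]
force: [-0.0, 0.1, 0.2]
grip_width: 0.0815
time_s: 18.82
tool_pos: [0.4584, -0.1718, 0.1204]
tool_rot: [-90.0, 0.1, -101.2]
force: [0.0, 0.4, 0.2]
grip_width: 0.0871
[ 0.45947525 -0.17090789  0.12050495] 18.875
```

View pics/w4.png

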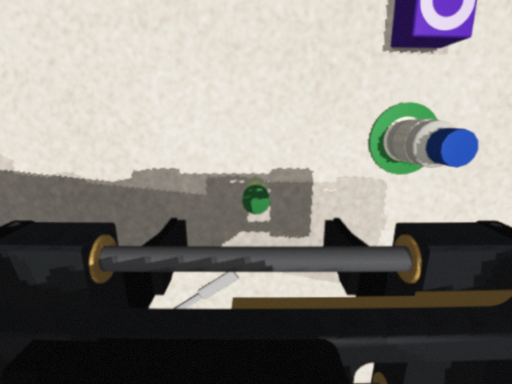

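View pics/t5.png

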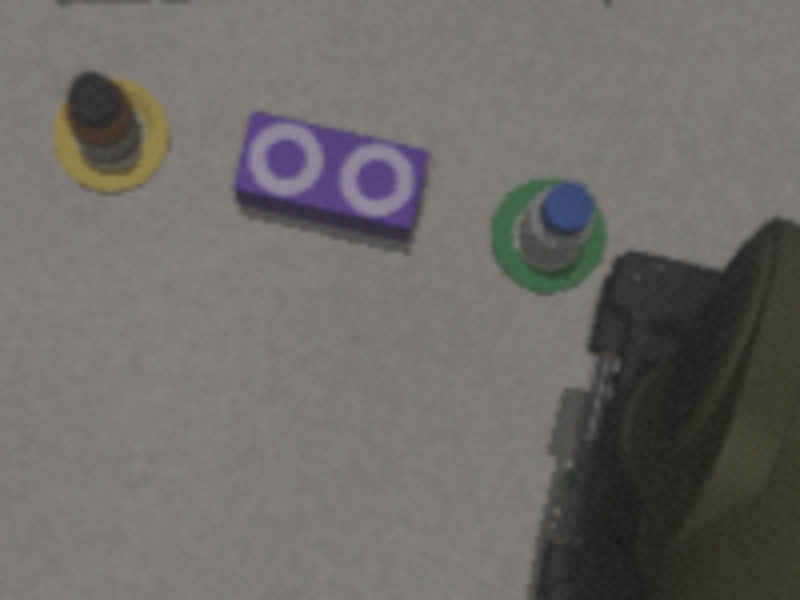

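View pics/s5.png

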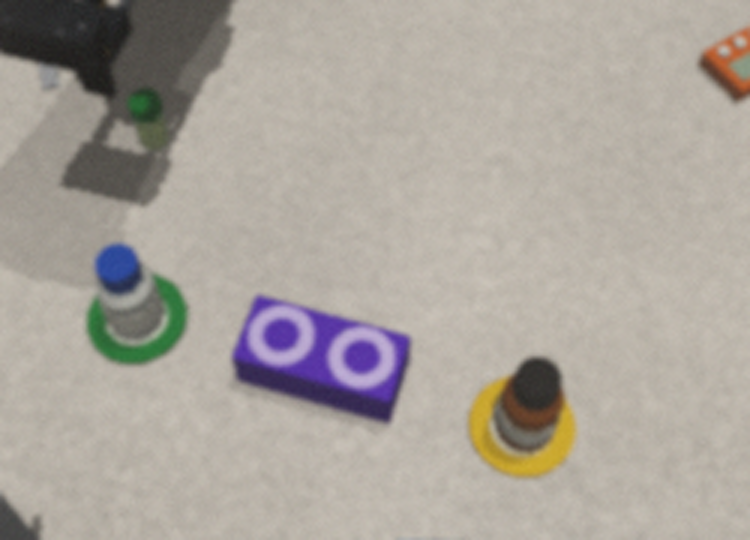

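```bash
python3 - <<'E'
from h import *
t=env.read_camera("top"); s=env.read_camera("scene")
def f(u0,v0,k): return lambda x,y:((x+.5)/k-.5+u0,(y+.5)/k-.5+v0)
a=f(170,80,4); b=f(130,130,3)
for n,z,p,q in [("mA",.04,(286,158),(361,357)),("mW",.04,(378,180),(281,335)),("whitecap",.078,(569,208),(119,264)),("ambercap",.078,(96,98),(538,377))]:
  print(n,at(t,*a(*p),z).round(4),at(s,*b(*q),z).round(4))
E
```

```text
mA [0.6491 0.0117] [0.6486 0.0128]
mW [ 0.6375 -0.044 ] [ 0.6379 -0.0417]
whitecap [ 0.6152 -0.153 ] [ 0.6159 -0.1494]
ambercap [0.6702 0.1217] [0.6693 0.1246]
```

```bash
python3 -m pendant '[0,0,-0.9,0,0,0,87,0,0,-0.9,0,0,0,87,0,0,-0.6,0,0,0,70,0,0,-0.22,0,0,0,50,0,0,0,0,0,0,15,0,0,0,0,0,0,15,0,0,0,0,0,0,15,0,0,0,0,0,0,15,0,0,0,0,0,0,15,0,0,0,0,0,0,15]' 15
```

```text
time_s: 20.32
tool_pos: [0.4589, -0.1718, 0.0156]
tool_rot: [-90.0, 0.0, -101.1]
force: [0.4, 0.3, 2.2]
grip_width: 0.0249
```

```bash
python3 -m pendant '[0,0,0.8,0,0,0,15,0,0,0.9,0,0,0,15,0.2,0.1,0.8,0,0,0,15,0.7,0.5,0,0,0,0,15,0.8,0.6,0,0,0,0,15,0.8,0.6,0,0,0,0,15,0.8,0.6,0,0,0,0,15,0.7,0.5,0,0,0,0,15,0.47,0.34,0,0,0,0,15,0,0,-0.2,0,0,0,15]'; python3 -m pendant '[0,0,-0.6,0,0,0,15,0,0,-0.4,0,0,0,15,0,0,-0.2,0,0,0,15,0,0,0,0,0,0,15,0,0,0,0,0,0,15]'
```

```text
time_s: 21.58
tool_pos: [0.6386, -0.0405, 0.1069]
tool_rot: [-90.0, -0.0, -100.9]
force: [-0.3, -0.4, -0.2]
grip_width: 0.0247
time_s: 22.2
tool_pos: [0.6379, -0.0424, 0.0601]
tool_rot: [-89.9, 0.0, -101.1]
force: [-0.7, -0.4, -1.0]
grip_width: 0.0246
```

```bash
python3 -m pendant '[0,0,-0.06,0,0,0,15,0,0,0,0,0,0,15,0,0,-0.04,0,0,0,15,0,0,0,0,0,0,15,0,0,0,0,0,0,15]'; python3 - <<'E'
from h import *
c=env.read_camera("scene"); crop(c,170,170,160,120,5,"pics/s6.png")
E
```

```text
time_s: 22.82
tool_pos: [0.6377, -0.0422, 0.0557]
tool_rot: [-90.0, 0.0, -101.1]
force: [-0.0, 0.8, 2.4]
grip_width: 0.0247
```

View pics/s6.png

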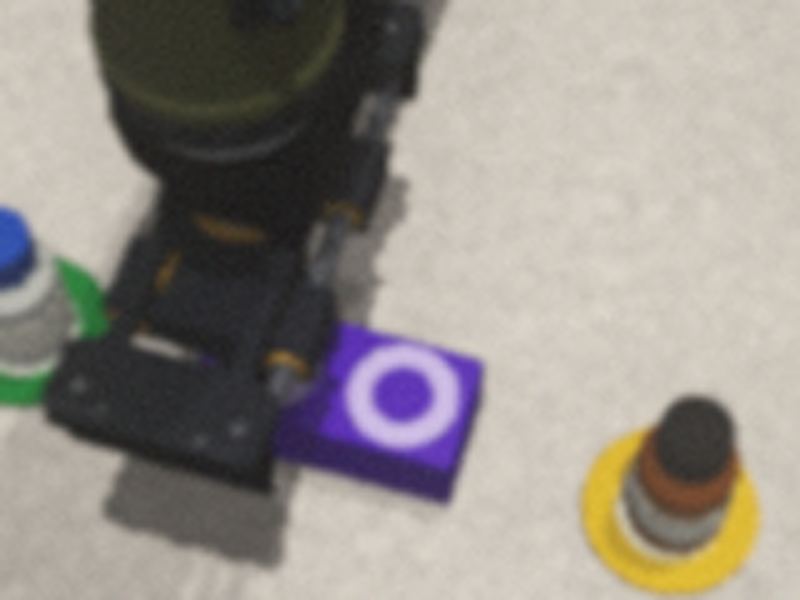

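```bash
python3 -m pendant '[0,0,0,0,0,0,87,0,0,0,0,0,0,87,0,0,0,0,0,0,87,0,0,0,0,0,0,87,0,0,0.8,0,0,0,87,0,0,0.9,0,0,0,87,0,0,0.8,0,0,0,87,-0.2,-0.6,0.2,0,0,-0.9,87,-0.4,-0.8,0,0,0,-1,87,-0.4,-0.8,0,0,0,-1,87]'; python3 - <<'E'
from h import *
t=env.read_camera("top"); s=env.read_camera("scene")
def f(u0,v0,k): return lambda x,y:((x+.5)/k-.5+u0,(y+.5)/k-.5+v0)
t2=f(220,90,4)
print("base",at(t,*t2(670,190),0))
for z in (.0,.03,.06,.09,.12): print(z,at(t,*t2(712,162),z),at(t,*t2(670,225),z),at(s,74,216,z),at(s,83,231,z))
crop(s,30,150,200,150,4,"pics/s7.png")
crop(t,300,80,160,120,5,"pics/t7.png")
E
```

```text
time_s: 24.12
tool_pos: [0.5971, -0.131, 0.1636]
tool_rot: [-90.0, 0.0, -130.4]
force: [0.9, -0.8, -0.5]
grip_width: 0.0867
base [ 0.62596441 -0.35477528]
0.0 [ 0.64459448 -0.38101615] [ 0.603771   -0.35489295] [ 0.59108629 -0.38946399] [ 0.62549206 -0.35565866]
0.03 [ 0.63708831 -0.36952078] [ 0.59750919 -0.34419386] [ 0.6066651  -0.37103481] [ 0.63963725 -0.33863808]
0.06 [ 0.62958215 -0.35802541] [ 0.59124739 -0.33349476] [ 0.62224392 -0.35260563] [ 0.65378245 -0.3216175 ]
0.09 [ 0.62207599 -0.34653004] [ 0.58498559 -0.32279567] [ 0.63782274 -0.33417645] [ 0.66792764 -0.30459693]
0.12 [ 0.61456982 -0.33503467] [ 0.57872378 -0.31209657] [ 0.65340156 -0.31574727] [ 0.68207284 -0.28757635]
```

View pics/s7.png

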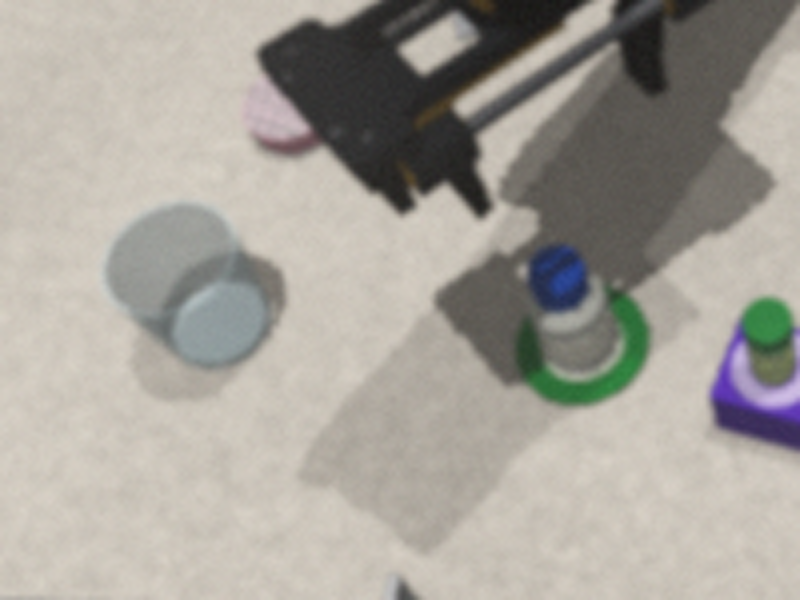

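View pics/t7.png

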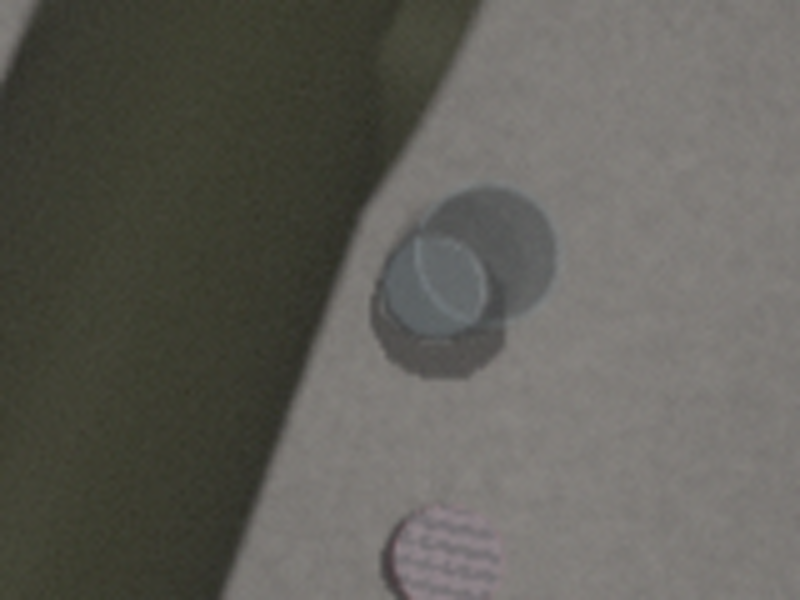

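```bash
python3 -m pendant '[-0.4,-0.8,0,0,0,-1,87,-0.4,-0.8,0,0,0,-1,87,-0.4,-0.8,0,0,0,-1,87,-0.4,-0.8,0,0,0,-1,87,-0.4,-0.8,-0.2,0,0,-1,87,-0.4,-0.8,-0.3,0,0,0,87,-0.35,-0.71,-0.3,0,0,0,87,0,0,-0.3,0,0,0,87,0,0,0,0,0,0,87,0,0,0,0,0,0,87]'; python3 - <<'E'
from h import *
c=env.read_camera("wrist"); cv2.imwrite("pics/w5.png",c["image"][:,:,::-1]); print(env.get_obs()["tool_pos"],env.get_obs()["time_s"])
E
```

```text
time_s: 25.48
tool_pos: [0.4888, -0.3491, 0.1195]
tool_rot: [-90.0, 0.0, -179.9]
force: [0.9, -0.6, 0.1]
grip_width: 0.087
[ 0.48882703 -0.3493843   0.11973615] 25.525
```

View pics/w5.png

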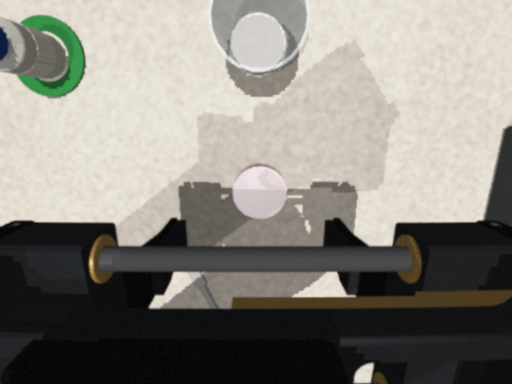

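```bash
python3 - <<'E'
from h import *
c=env.read_camera("wrist"); print(at(c,260,192,.02), env.get_obs()["tool_pos"])
E
python3 -m pendant '[0,0,-0.8,0,0,0,87,0,0,-0.8,0,0,0,87,0,0,-0.7,0,0,0,87,0,0,-0.3,0,0,0,80,0,0,-0.15,0,0,0,75,0,0,-0.1,0,0,0,70,0,0,0,0,0,0,70]'
```

```text
[ 0.48856395 -0.3541837 ] [ 0.48865012 -0.3496108   0.11981902]
time_s: 26.45
tool_pos: [0.4878, -0.3508, 0.0059]
tool_rot: [-90.0, 0.0, 179.9]
force: [-0.8, 0.2, -0.0]
grip_width: 0.0708
```

```bash
python3 -m pendant '[0,0,0,0,0,0,45,0,0,0,0,0,0,45,0,0,0,0,0,0,45,0,0,0,0,0,0,45,0,0,0,0,0,0,45]' 12
```

```text
time_s: 27.08
tool_pos: [0.4877, -0.3509, 0.0058]
tool_rot: [-90.0, 0.0, 179.9]
force: [-0.6, 0.2, 2.9]
grip_width: 0.0534
```

```bash
python3 -m pendant '[0,0,0.7,0,0,0,45,0,0,0.8,0,0,0,45,0,0,0.9,0,0,0,45,0.2,0.4,0.6,0,0,0.9,45,0.4,0.9,0,0,0,1,45,0.4,0.9,0,0,0,1,45,0.4,0.9,0,0,0,1,45,0.4,0.9,0,0,0,1,45,0.4,0.9,0,0,0,1,45,0.4,0.9,0,0,0,1,45]'; python3 -m pendant '[0.4,0.9,0,0,0,1,45,0.4,0.9,0,0,0,0,45,0.4,0.9,0,0,0,0,45,0.23,0.58,0,0,0,0,45,0,0,0,0,0,0,45,0,0,-0.5,0,0,0,45,0,0,-0.6,0,0,0,45,0,0,-0.4,0,0,0,45,0,0,-0.2,0,0,0,45,0,0,0,0,0,0,45]'
```

```text
time_s: 28.32
tool_pos: [0.5914, -0.1171, 0.125]
tool_rot: [-90.0, 0.0, -110.8]
force: [-0.0, -0.0, -0.8]
grip_width: 0.0536
time_s: 29.58
tool_pos: [0.6483, 0.012, 0.0569]
tool_rot: [-90.0, -0.0, -101.1]
force: [0.2, -0.3, -0.4]
grip_width: 0.0535
```

```bash
python3 -m pendant '[0,0.02,-0.18,0,0,0,45,0,0,0,0,0,0,45,0,0,-0.06,0,0,0,45,0,0,0,0,0,0,45,0,0,0,0,0,0,45]'
```

```text
time_s: 30.2
tool_pos: [0.6488, 0.0134, 0.0479]
tool_rot: [-90.0, 0.0, -101.1]
force: [0.4, -0.1, -0.1]
grip_width: 0.0534
```

Around 2 mm left; lower, then release and rise, moving back clear.

```bash
python3 -m pendant '[0,0,-0.05,0,0,0,45,0,0,0,0,0,0,45,0,0,0,0,0,0,45]'; python3 -m pendant '[0,0,0,0,0,0,87,0,0,0,0,0,0,87,0,0,0,0,0,0,87,0,0,0,0,0,0,87,0,0,0.8,0,0,0,87,0,0,0.9,0,0,0,87,0,0,0.8,0,0,0,87]'; python3 -m pendant '[-0.3,0.8,0.6,0,0,0,87,-0.3,0.9,0,0,0,0,87,-0.3,0.9,0,0,0,0,87,-0.3,0.9,0,0,0,0,87,-0.3,0.9,0,0,0,0,87,-0.3,0.9,0,0,0,0,87,-0.3,0.9,0,0,0,0,87,0,0,0,0,0,0,87,0,0,0,0,0,0,87]';  python3 - <<'E'
from h import *
c=env.read_camera("top"); crop(c,170,80,200,150,4,"pics/t9.png")
c=env.read_camera("scene"); crop(c,130,130,250,180,3,"pics/s9.png"); cv2.imwrite("pics/s9f.png",c["image"][:,:,::-1])
E
```

```text
time_s: 30.58
tool_pos: [0.6488, 0.0134, 0.0458]
tool_rot: [-90.0, 0.0, -101.1]
force: [-0.3, -1.4, -0.9]
grip_width: 0.0537
time_s: 31.45
tool_pos: [0.6487, 0.0133, 0.1471]
tool_rot: [-90.0, 0.0, -101.1]
force: [-0.7, -0.0, 0.2]
grip_width: 0.0872
time_s: 32.58
tool_pos: [0.565, 0.2604, 0.1698]
tool_rot: [-90.0, -0.1, -101.1]
force: [0.2, -1.4, 0.3]
grip_width: 0.0872
```

View pics/t9.png

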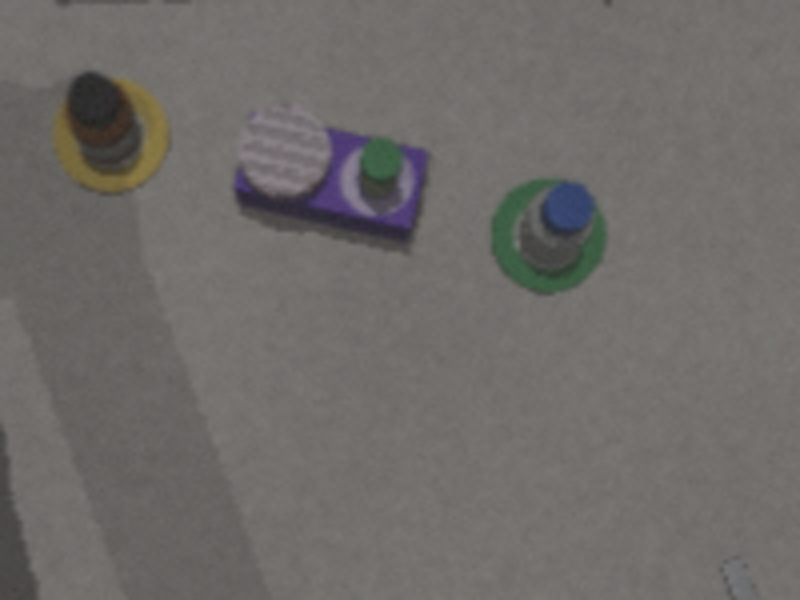

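View pics/s9.png

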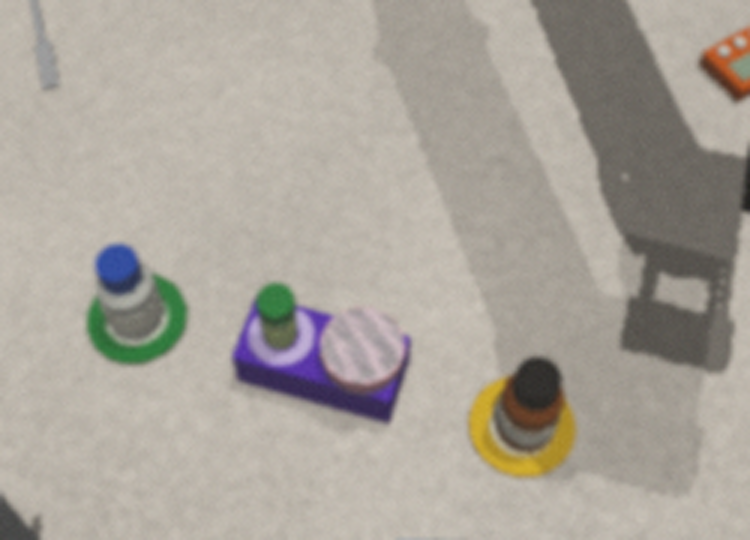

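View pics/s9f.png

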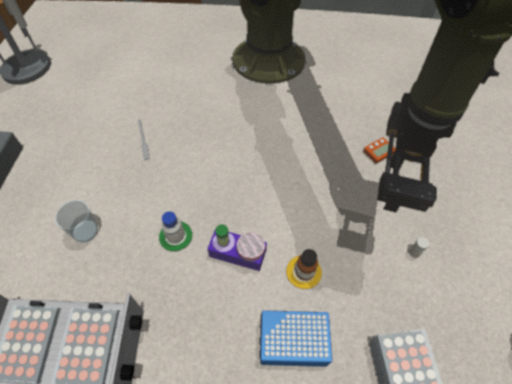

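```bash
python3 - <<'E'
from h import *
t=env.read_camera("top"); s=env.read_camera("scene")
def f(u0,v0,k): return lambda x,y:((x+.5)/k-.5+u0,(y+.5)/k-.5+v0)
a=f(170,80,4); b=f(130,130,3)
for n,z,p,q in [("dish",.06,(286,151),(362,346)),("vial",.09,(382,159),(276,300))]:
  print(n,at(t,*a(*p),z).round(4),at(s,*b(*q),z).round(4))
E
```

```text
dish [0.6479 0.0115] [0.6502 0.0139]
vial [ 0.6371 -0.0438] [ 0.6382 -0.0414]
```

Both are within about 2 mm of their marks, and the arm is clear of everything.

```bash
python3 - <<'E'
from h import *
o=env.get_obs(); print(o["time_s"],abs(o["joint_velocities"]).max()); env.sign_off()
E
```

```text
32.775 0.3708437785244098
the job is handed in; nothing more can be done
```

I set out the whole bench as asked and handed the job in at 32.8 s of the 104 s allowed; the sign-off gives no verdict.

| Object | Placed on | Off target, last camera check |
|---|---|---|
| Amber bottle | yellow pad | about 1–2 mm |
| White bottle | green pad | about 1–2 mm |
| Purple block | midpoint, in line with the pads | about 1–2 mm, checked just after placing |
| Pink dish | mark nearer the amber bottle | about 2 mm |
| Green-capped vial | mark nearer the white bottle | about 2 mm |

- **Final state:** in the last pictures everything stood upright, the gripper was open and well clear, and the spare vial and scoop looked unmoved. I judged those two by eye and did not measure them.
- **Disagreement between cameras:** the top and scene cameras differed by 1–4 mm throughout, mostly along y. The pick and place targets use their average. All five objects are within tolerance by either camera.

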